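# Clear a jammed blank from the feed chute and reset the torque limiter

## Robot

A 6-joint arm with a two-finger parallel gripper is mounted at the origin on the work surface. World frame = base frame: x ahead of the robot, y to its left, z up, the work surface at z = 0. Lengths are in mm, angles in rad, forces in N, time in s.
With the tool pointing down it reaches from about 275 to 775 mm from the base axis. Payload 14.6 kg.
Tool frame: the origin (TCP) lies at the very end of the fingers, on their centre line; the grasp point (between the pads) lies 19 mm behind it; z points along the fingers, y is the line along which they close (so a half turn about z gives the same grasp; the last joint's range is limited). The gripper opens to 85 mm and grips with 20 to 120 N. Pads are 22 mm wide; open, the fingers measure 114 mm over their backs; the gripper's body (76 mm by 85 mm) begins 54 mm behind the grasp point. The pads swing forward as they close: fully open they stand 13 mm farther back than shut.
Start: joints at [-1.44, 0.263, -0.048, 1.259, 0, 1.415], TCP at [148.004, -503.709, 231.278] pointing down, gripper open.
Joint ranges: [-2.65, 2.65], [-0.89, 1.7], [-1.18, 1.37], [-2.13, 2.11], [-1.35, 1.29], [-3.14, 3.14]. Speed limits (rad/s): [1.89, 1.89, 2.57, 2.79, 3.14, 3.14].

## Interface

Orientations are given as [roll, pitch, yaw] about the fixed x, y, z axes, in that order (R = Rz(yaw) Ry(pitch) Rx(roll)).
In Python, from bench import state, snapshot, finish_job, search_frame, place_of gives the robot as it stands.
- The arm moves only by the shell command python3 -m handwheel 'ROWS' [FORCE]. ROWS is JSON, a list that holds one entry, the list of rows, each a list of 5 numbers: the finger opening in mm, from 0 to 85.4, then the shift along the tool's x, y, z in units of 50 mm (1.0 is 50 mm), then the turn about the tool's z in degrees. In form: [[[grip, x, y, z, yaw], ...]]. A call has 1 to 5 rows; each row shifts and turns the commanded pose from where the row before left it, along the tool's axes as they then stand; what a row does not reach is not made up. A row lasts 1/10 s, in which the tool goes at most 50 mm and 8.59 degrees, less where a joint would pass 70% of its speed; a pose out of reach is approached as far as the arm can. A call is refused whole if a number of a shift passes 1 or a number of a turn 8.59, either way. A call with a gripper value outside its range is refused whole. The fingers move at their own pace and stop on an object; FORCE is the grip in N (left out, the last holds). Time passes only in rows, so rows that do not move let the fingers close. It gives the time, the measured TCP pose, the force, the opening and the grip force at its end, in the units of the state.
- state(): the state, without advancing time (a new reading comes with each control period).
- snapshot(name): name is "scene" or "side" or "wrist"; returns a dict with "frame" (480x640x3 uint8, red, green, blue), "depth" (480x640 float32, mm along the optical axis (not along the pixel's ray), 0 where there is no reading), "intrinsics" (3x3 intrinsics, pixels), "origin" and "orientation" of the camera in the world. Camera axes: x right, y down, z forward; pixel columns grow to the right and rows downward; lengths in mm; the calibration is good to about 2 mm. A picture is of the moment at which its call begins.
- finish_job(): hands the job in; it is judged then, once.
Trained networks look in the newest picture that a camera, given by its name, has taken for a name from the list of things; names that differ only in an ending like _2 or _b are one class to them, and where a whole thing is asked for, a point or a joint stands for the part that bears it (a point fixed in the world has none). Each returns a list of dicts, best first, with "p" (0 to 1); they miss things now and then, are a little off and sometimes report something else, mostly with a low value. They report only what shows in the picture. A call takes as long as a camera call.
- search_frame(camera, query): "point" ([x, y, z] in mm, in the coordinates of the camera as it stood for that picture, good to about 4 mm: the middle of the surface that is visible of it).
- place_of(camera, query): "point" ([x, y, z] in mm, in the coordinates of the camera as it stood for that picture, good to about 4 mm: a listed point, or the origin of a listed thing).
The state is a dict: "time_s": time; "q": joint angles; "joint_velocities": joint speeds; "joint_torque": joint torques, N m; "position": TCP position; "eef_rot": TCP orientation; "force": force on the tool from outside, world axes, zero at the start; "moment": the same for the moment, N m; "opening": opening from 0.0 (shut) to 1.0 (fully open); "finger_force": force on a finger pad.
Only numpy, scipy, OpenCV 4.12 (cv2) and the standard library are available. Lean on these libraries where they do the work, as an engineer would, in place of code of your own. Each camera call takes 0.05 s, during which the arm holds its last target. There are 200 camera calls.

## Task

A wooden blank has jammed under the lips of the sloping feed chute: nudge it back up the chute, from its lower end, until it is in the open part, then lift it out and lay it flat in the wooden tray without dropping it. After that, turn the limiter's bar knob clockwise well past its click and leave it there. Leave everything else on the bench where it is.

Things in the scene. Friction and masses are not known exactly. Their poses are not given: they have to be found in the camera images.
- blank: The jammed blank: light wooden block 100 long (its x) x 54 wide (y) x 30 high (z) mm, about 0.12 kg, two dark lines along its top. Origin: centre of its underside; x points up the chute. It starts held under the lips at channel x -65 mm, y +2 mm (ends at -115 and -15), flat on the channel floor.
- channel: Steel feed chute, fixed on a stand. x points uphill along its floor (8 degree slope, roughly to the robot's left), z square to the floor. Origin: top of the floor, midway across, where the high walls and lips end, 55 mm above the bench. Floor from x -180 to +160 mm. From x 0 to +160 it is open, with only 6 mm high edges: there the blank can be gripped across its width and lifted out.
- push_entry (a point): Point on the chute floor, midway across, at channel x -144 mm (axes as the channel's), in the bare stretch below the blank. From channel x -180 to 0 the walls are 32 mm high and 58 mm apart, with 5 mm thick lips on top that leave a 42 mm wide slot along the middle. The blank cannot be gripped or lifted there; shut fingers go down the slot here and push it uphill, about 5 to 10 N.
- shoe: Black spring shoe in the chute's far wall (-y) that jams the blank, pressing it sideways with about 7 N. Origin: middle of its pressing face, 32 x 22 mm, at channel x -84 mm. It lets go when the blank's lower end is uphill of x -68 and then stands 4 mm farther in, 21 mm from the middle. After that friction alone holds the blank on the slope wherever it is left.
- feeder: The chute's fixed stand: origin on the bench under the channel origin, x level in the uphill direction. At its low end, x -185 to -260 mm, a green roller housing 130 mm wide, up to 75 mm high.
- tray: Open wooden tray fixed to the bench, on the robot's left: outer 220 (x) x 165 (y) x 32 (z) mm, walls and floor 5 mm thick, empty. Origin: centre of its underside.
- knob_grip (a point): Middle of the upright grip bar of the limiter's black knob, on its axis, 89 mm above the bench. The bar is 64 mm long (this point's x, which turns with the knob), 15 mm thick (y), and reaches from 67 to 96 mm above the bench. It stands on a fixed grey box 90 x 90 x 50 mm beyond the chute; a white mark lies on the top of the bar near the end that points to +x of this point.
- knob (a joint): Knob angle in rad, growing clockwise seen from above. Starts near 0 (tripped). A bump on its rim meets a spring plunger from about 0.25, clicks over it at 0.5 with up to about 0.25 N m and is clear of it at 0.75; beyond, light friction (0.03 N m) holds it. End stops at -0.1 and 1.12; turn it to about 1.
- spare_blank: A good spare blank of the same make (100 x 54 x 30 mm) lying flat on the bench on the robot's right. Bystander: leave it.
- bundle_a: Bundle of five 100 mm light wooden sticks with a paper band, 38 wide x 24 high, on the robot's side of the chute's low end. Bystander: leave it.
- bundle_b: Same kind of stick bundle, beyond the tray. Bystander: leave it.
- stick_panel: Flat raft of twelve wooden sticks, about 160 x 132 x 11 mm, on the robot's right. Bystander: leave it.
- screwdriver: Screwdriver with red handle, about 200 mm long, near the robot on its left. Bystander: leave it.
- glue_jar: Closed glue jar, 68 mm diameter, 95 mm high. Bystander: leave it.
- tin: Open steel tin, 72 mm diameter, 100 mm high. Bystander: leave it.

How it is judged:
By the outcome, as a careful person would: the job done as asked, in the order asked, and still so for the second after the job is handed in, with the robot touching nothing.
It also fails if it takes over 64 s, if anything falls off the work surface, if the arm or the gripper's body presses on something with over 40 N, if the wrist force passes 120 N, or if a joint passes its speed limit or range.

## Working session

There is one attempt and no reset: what is moved stays moved. The work goes in short steps, Python scripts to look and compute and a shell command to move; the robot and the scene stay as the last step left them, time stands still between calls to the robot, and variables do not carry over. Pictures are saved under pics/ and viewed, at most 10 in all, crops included, and the job is handed in when it is done.

```bash
ls; mkdir -p pics; cat > h.py <<'E'
import numpy as np,cv2
from bench import state,snapshot,search_frame,place_of
from scipy.spatial.transform import Rotation as R
def rot(o):
    o=np.array(o,float)
    if o.shape==(3,3): return o
    return R.from_euler('xyz',o).as_matrix() if o.size==3 else R.from_quat(o).as_matrix()
def snap(n,save=None):
    s=snapshot(n)
    if save: cv2.imwrite('pics/'+save+'.png',np.array(s['frame'])[:,:,::-1])
    return s
def w(s,p): return rot(s['orientation'])@np.array(p)+np.array(s['origin'])
def cloud(s):
    d=np.array(s['depth'],float);K=np.array(s['intrinsics']);v,u=np.indices(d.shape)
    P=np.stack([(u-K[0,2])/K[0,0]*d,(v-K[1,2])/K[1,1]*d,d],-1)
    return P@rot(s['orientation']).T+np.array(s['origin'])
E
python3 - <<'E'
from h import *
np.set_printoptions(precision=1,suppress=True)
for c in ['scene','side']:
    s=snap(c,c+'0'); print(c,s['origin'],s['orientation'])
    for n in ['blank','channel','push_entry','shoe','feeder','tray','knob_grip','spare_blank','glue_jar','tin','bundle_a']:
        r=place_of(c,n); print(n,[(round(x['p'],2),w(s,x['point'])) for x in r[:2]])
st=state();print(st['position'],st['eef_rot'],st['force'],st['opening'],st['time_s'])
E
```

```text
pics
scene [1076.6  568.2  898.5] [-2.3 -0.   2.4]
blank [(0.71, array([478. , -78.9,  49.2]))]
channel [(0.64, array([481.8, -10.2,  53.3]))]
push_entry [(0.72, array([ 480.8, -157.4,   38. ])), (0.21, array([ 578.9, -425.1,    0.4]))]
shoe [(0.51, array([ 509. , -102.5,   62.2]))]
feeder [(0.75, array([486.6, -15.3,  -1.4]))]
tray [(0.9, array([437.8, 363.6,   1.8]))]
knob_grip [(0.65, array([679. , -50.2,  90.7]))]
spare_blank [(0.98, array([ 573. , -427.4,    1.4]))]
glue_jar [(0.73, array([ 735.7, -229.6,   -3.7]))]
tin [(0.92, array([ 708.6, -340.3,   -0.6]))]
bundle_a [(0.71, array([ 710.7, -340.3,   -0.1])), (0.69, array([ 323. , -198.7,    3.2]))]
side [257.8 774.5 823.2] [-2.3 -0.  -2.8]
blank [(0.86, array([485.5, -78.6,  46.6]))]
channel [(0.57, array([486.4, -17.1,  58.3])), (0.32, array([ 417. , -444.1,    1.5]))]
push_entry [(0.69, array([ 480. , -153.5,   34.2])), (0.25, array([ 716. , -340.4,    1.8]))]
shoe []
feeder [(0.74, array([486.8, -10.5,   4.1]))]
tray [(0.65, array([443.3, 362.5,  -0.6])), (0.59, array([725.5, 253.4,   2.7]))]
knob_grip [(0.75, array([687.8, -48.5,  87.7])), (0.52, array([ 327.3, -201.8,    3. ]))]
spare_blank [(0.67, array([ 583.3, -424.8,    2.7]))]
glue_jar [(0.96, array([ 736. , -223.3,    0.6])), (0.57, array([722.4, 256.9,   3.3]))]
tin [(0.82, array([ 715.6, -338.6,    2. ]))]
bundle_a [(0.81, array([722.2, 254.9,   0.2])), (0.6, array([486.2, -18.7,  53.9]))]
[ 148.  -503.7  231.3] [ 3.1 -0.   0.3] [ 0.7  0.2 -0.5] 0.9996624056268406 1.2
```

View pics/scene0.png

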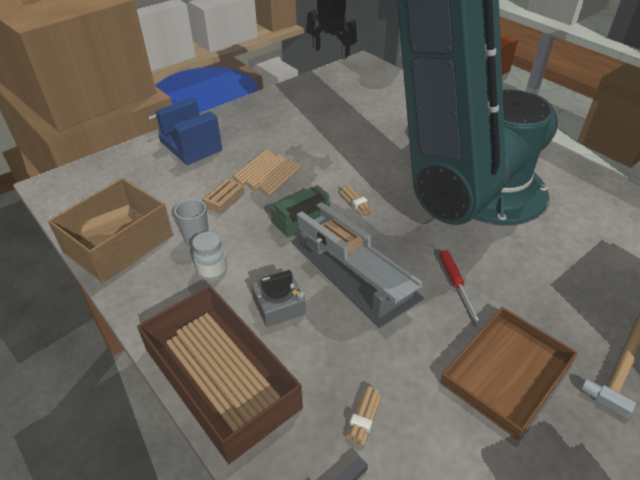

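View pics/side0.png

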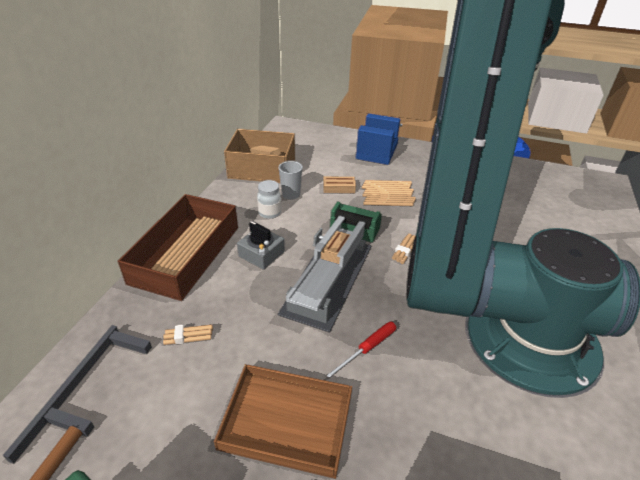

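```bash
python3 - <<'E'
from h import *
np.set_printoptions(precision=2,suppress=True)
print(rot(state()['eef_rot']))
for c in ['scene','side']:
    s=snap(c); P=cloud(s)
    # top-view height map crop stats: lips top; slices along y
    X,Y,Z=P[...,0],P[...,1],P[...,2]
    m=(X>380)&(X<600)&(Y>-230)&(Y<170)&(Z>25)
    for y0 in range(-200,160,20):
        k=m&(abs(Y-y0)<4); 
        # per x bin of 6 median z
        print(c,y0,' '.join('%d:%d'%(b,np.median(Z[k&(abs(X-b)<3)])) for b in range(432,548,6) if (k&(abs(X-b)<3)).sum()>2))
    k=(abs(X-683)<60)&(abs(Y+50)<60)&(Z>90)&(Z<102)
    q=P[k][:,:2]; print('bar',len(q),cv2.minAreaRect(q.astype(np.float32)),np.median(P[k][:,2]))
    b=k&(np.array(s['frame']).min(-1)>150); print('white',b.sum(),P[b].mean(0) if b.any() else '')
E
```

```text
[[ 0.96  0.28  0.  ]
 [ 0.28 -0.96 -0.  ]
 [ 0.    0.   -1.  ]]
scene -200 432:63 438:66 444:39 450:41 456:47 462:52 468:49 474:52 480:56 486:59 492:61 498:65 504:66 510:49 516:42 522:43 528:45 534:45 540:40
scene -180 444:45 450:48 456:35 462:31 468:32 498:67 504:70 510:60 516:49
scene -160 444:71 450:46 456:69 504:71 510:72 516:48
scene -140 444:73 450:74 456:74 504:74 510:75 516:60
scene -120 450:77 456:77 462:71 468:69 474:71 480:70 486:70 492:72 498:73 504:78 510:79 516:67 540:58 546:58
scene -100 450:79 456:80 462:74 468:73 474:74 480:73 486:74 492:74 504:79 510:82 516:76 522:62 528:63 540:74 546:62
scene -80 450:84 456:84 462:80 468:76 474:76 480:77 486:78 492:77 498:77 510:83 516:76 522:62 528:50 534:51 540:57 546:58
scene -60 450:87 456:86 462:83 468:78 474:79 480:80 486:79 492:79 498:77 510:86 516:86 522:64
scene -40 450:88 456:88 462:87 468:81 474:82 480:82 486:82 492:81 498:82 510:88 516:89 522:73
scene -20 450:86 456:69 462:88 468:54 474:54 480:53 486:55 492:55 498:54 504:53 510:87 516:80 522:70
scene 0 456:60 462:57 468:57 474:57 480:57 486:58 492:57 498:56 504:57 522:6
[... 2149 characters left out ...]
71 468:65 474:65 480:65 486:65 492:65 498:64 504:65 510:66 516:65 522:66 528:71
side 80 456:69 462:74 468:68 474:67 480:68 486:68 492:67 498:67 504:69 510:68 516:69 522:69 528:75
side 100 444:49 450:63 456:64 462:76 468:76 474:70 480:72 486:71 492:71 498:71 504:72 510:71 516:71 522:72 528:77 540:63 546:61
side 120 444:46 450:47 456:46 462:49 468:36 474:33 480:33 486:38 492:54 498:36 504:37 510:35 516:35 522:34 528:54 534:32 540:31 546:60
side 140 462:80 468:83 474:76 480:75 486:77 492:77 498:76 504:76 510:76 516:76 522:78 528:77 534:81
bar 125 ((684.3207397460938, -47.033931732177734), (18.74677085876465, 64.59883117675781), 73.50147247314453) 95.72966360306327
white 7 [703.95 -54.39  98.05]
```

The pictures match the network reports: blank under the lips (345,235 in the scene view), knob at (277,290), tray at (510,370). Next I'll fit the chute axis from the depth data.

```bash
python3 - <<'E'
from h import *
np.set_printoptions(precision=3,suppress=True)
for c in ['scene','side']:
    s=snap(c); P=cloud(s).reshape(-1,3)
    f=P[(abs(P[:,0]-487)<14)&(P[:,1]>-5)&(P[:,1]<140)&(P[:,2]>50)]
    for _ in range(3):
        A=np.c_[f[:,:2],np.ones(len(f))];co=np.linalg.lstsq(A,f[:,2],rcond=None)[0]
        f=f[abs(A@co-f[:,2])<3]
    h=P[:,2]-(P[:,:2]@co[:2]+co[2])
    l=P[(abs(h-37)<2.5)&(abs(P[:,0]-485)<45)&(P[:,1]>-165)&(P[:,1]<-15)]
    print(c,'floor',co,'slope',np.degrees(np.arctan(np.hypot(*co[:2]))),np.degrees(np.arctan2(co[1],co[0])),len(l))
    for k in (l[:,0]<483,l[:,0]>=483):
        q=np.polyfit(l[k,1],l[k,0],1);print(' lip x=%.3f*y+%.1f'%tuple(q),'at -144',np.polyval(q,-144),'spread',np.percentile(l[k,0]-np.polyval(q,l[k,1]),[2,98]))
    e=P[(h>4)&(h<8)&(abs(P[:,0]-490)<45)&(P[:,1]>10)&(P[:,1]<150)]
    for k in (e[:,0]<490,e[:,0]>=490):
        q=np.polyfit(e[k,1],e[k,0],1);print(' edge x=%.3f*y+%.1f'%tuple(q),k.sum())
    ends=P[(abs(h-37)<3)&(abs(P[:,0]-485)<45)&(P[:,1]>-40)&(P[:,1]<20)][:,1];print('lip upper end y',np.percentile(ends,98))
    b=P[(abs(h-30)<2.5)&(abs(P[:,0]-484)<16)&(P[:,1]>-140)&(P[:,1]<0)][:,1];print('blank top y',np.percentile(b,[1,99]))
    fl=P[(abs(P[:,0]-490)<12)&(abs(h)<2)][:,1];print('floor y max',np.percentile(fl,[0.5,99.5]))
    t=P[(P[:,2]>27)&(P[:,2]<37)&(abs(P[:,0]-440)<150)&(abs(P[:,1]-363)<130)]
    print('tray rim',len(t),cv2.minAreaRect(t[:,:2].astype(np.float32)))
E
```

```text
scene floor [ 0.017  0.141 48.978] slope 8.086418167194617 83.02379776936928 606
 lip x=0.053*y+459.0 at -144 451.3995311958599 spread [-9.66   7.999]
 lip x=0.053*y+516.9 at -144 509.2874197666701 spread [-9.448  8.335]
 edge x=0.057*y+454.5 163
 edge x=0.052*y+520.6 170
lip upper end y -16.499186522546506
blank top y [-130.638  -31.552]
floor y max [-1138.663   145.161]
tray rim 1204 ((439.0477294921875, 391.625244140625), (226.18809509277344, 217.9981231689453), 6.369110107421875)
side floor [ 0.015  0.14  50.224] slope 8.00451022490602 84.06168839907777 425
 lip x=0.047*y+460.6 at -144 453.8522019027594 spread [-8.004  8.25 ]
 lip x=0.056*y+519.3 at -144 511.27425739410006 spread [-8.076  8.305]
 edge x=0.053*y+457.2 132
 edge x=0.039*y+524.0 123
lip upper end y -15.907080819781381
blank top y [-130.004  -30.812]
floor y max [-1139.741   146.283]
tray rim 1338 ((444.5146789550781, 366.6527099609375), (220.41867065429688, 166.96185302734375), 6.639793872833252)
```

```bash
for i in 1 2 3 4; do python3 -m handwheel '[[[0,0,0,0,-8.5],[0,0,0,0,-8.5],[0,0,0,0,-8.5],[0,0,0,0,-8.5],[0,0,0,0,-8.5]]]' 60 | tail -c 400; done
```

```text
time_s: 1.9
position: [148.0, -503.7, 231.3]
eef_rot: [3.142, 0.0, 1.034]
force: [-0.2, -0.2, 0.1]
opening: 0.144
finger_force: 0.0
time_s: 2.4
position: [148.0, -503.7, 231.3]
eef_rot: [3.142, -0.0, 1.775]
force: [-0.6, 0.1, -0.3]
opening: -0.002
finger_force: 0.0
time_s: 2.9
position: [148.0, -503.7, 231.3]
eef_rot: [-3.142, -0.0, 2.517]
force: [-0.7, -0.7, 0.2]
opening: 0.003
finger_force: 0.0
time_s: 3.4
position: [148.0, -503.7, 231.3]
eef_rot: [-3.142, 0.0, -3.024]
force: [0.0, -0.2, -0.1]
opening: 0.002
finger_force: 0.0
```

```bash
python3 -m handwheel '[[[0,0,0,0,4.8],[0,0,0,0,4.9]]]' | tail -c 400; python3 -m handwheel '[[[0,-0.6,0.7,0,0],[0,-0.6,0.7,0,0],[0,-0.6,0.7,0,0],[0,-0.6,0.7,0,0],[0,-0.6,0.7,0,0]]]' ; python3 -m handwheel '[[[0,-0.6,0.7,0,0],[0,-0.6,0.7,0,0],[0,-0.6,0.7,0,0],[0,-0.6,0.7,0,0],[0,0,0,0,0]]]'
python3 - <<'E'
from h import *
np.set_printoptions(precision=3,suppress=True)
s=snap('wrist','w1');print(s['origin'],s['orientation'])
for n in ['push_entry','channel','blank','shoe','knob_grip']: print(n,[(round(x['p'],2),w(s,x['point'])) for x in place_of('wrist',n)[:2]])
E
```

```text
time_s: 3.6
position: [148.0, -503.7, 231.3]
eef_rot: [3.142, -0.0, 3.081]
force: [0.2, -0.2, 0.8]
opening: -0.001
finger_force: 0.0
time_s: 4.1
position: [308.8, -336.2, 231.4]
eef_rot: [-3.141, 0.0, 3.083]
force: [-0.3, -1.7, 0.0]
opening: 0.0
finger_force: 0.0
time_s: 4.6
position: [438.4, -201.4, 231.2]
eef_rot: [3.141, 0.001, 3.089]
force: [-0.9, 0.4, 0.6]
opening: 0.004
finger_force: 0.0
[ 365.421 -198.105  373.681] [ 2.85  -0.002  1.518]
push_entry [(0.69, array([ 480.03 , -158.452,   34.456]))]
channel [(0.92, array([483.022, -16.862,  57.538]))]
blank [(0.57, array([478.645, -77.402,  51.309]))]
shoe []
knob_grip []
```

View pics/w1.png

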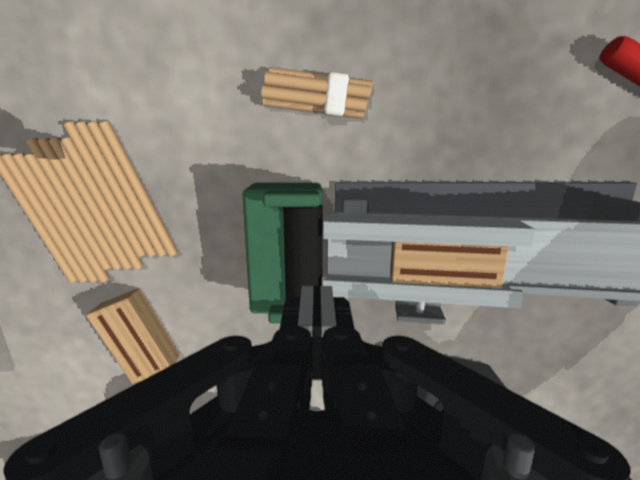

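The wrist picture shows the bare slot at (360,260), the blank from columns 393 to 508, and the shut finger tips at about (317,300).

```bash
python3 - <<'E'
from h import *
s=snap('wrist');P=cloud(s).reshape(-1,3)
h=P[:,2]-(0.0075*P[:,0]+0.1403*P[:,1]+53.1)
f=h[(abs(P[:,0]-486)<15)&(P[:,1]>-5)&(P[:,1]<60)];print('floor off',np.median(f));h-=np.median(f)
l=P[(abs(h-37)<2.5)&(abs(P[:,0]-485)<45)&(P[:,1]>-165)&(P[:,1]<-20)]
for k in (l[:,0]<483,l[:,0]>=483):
    q=np.polyfit(l[k,1],l[k,0],1);print(' lip x=%.3f*y+%.1f'%tuple(q),'at -153',np.polyval(q,-153),np.percentile(l[k,0]-np.polyval(q,l[k,1]),[2,98]),k.sum())
b=P[(abs(h-30)<2.5)&(abs(P[:,0]-484)<16)&(P[:,1]>-140)&(P[:,1]<0)][:,1];print('blank top y',np.percentile(b,[1,99]))
print(state()['position'])
E
```

```text
floor off 0.4800928477886117
 lip x=0.053*y+458.4 at -153 450.29295736886314 [-7.70032791  8.02516729] 3148
 lip x=0.052*y+516.2 at -153 508.227741260741 [-7.63436897  8.36104099] 2749
blank top y [-131.35155542  -34.64175969]
[ 435.23056109 -205.77490268  231.33252903]
```

```bash
python3 -m handwheel '[[[0,-0.42,0.56,0,0],[0,-0.42,0.56,0,0],[0,0,0,0.9,0],[0,0,0,0.9,0],[0,0,0,0.6,0]]]' ; python3 -m handwheel '[[[0,0,0,0,0],[0,0,0,0,0]]]'
```

```text
time_s: 5.45
position: [479.8, -151.5, 108.9]
eef_rot: [3.141, -0.002, 3.083]
force: [-0.2, -1.0, 0.2]
opening: -0.001
finger_force: 0.0
time_s: 5.65
position: [480.9, -152.1, 112.1]
eef_rot: [3.142, -0.0, 3.082]
force: [0.2, 0.1, 0.3]
opening: -0.002
finger_force: 0.0
```

```bash
python3 -m handwheel '[[[0,0,0,0.4,0],[0,0,0,0.4,0],[0,0,0,0.3,0],[0,0,0,0.2,0],[0,0,0,0.1,0]]]' ; python3 -m handwheel '[[[0,0,0,0,0],[0,0,0.1,0,0],[0,0,0.1,0,0]]]'
```

```text
time_s: 6.15
position: [481.6, -152.0, 41.9]
eef_rot: [-3.141, 0.001, 3.083]
force: [0.2, -0.6, 0.1]
opening: -0.002
finger_force: 0.0
time_s: 6.45
position: [482.2, -142.2, 42.2]
eef_rot: [-3.139, 0.001, 3.083]
force: [-3.4, -12.2, 6.6]
opening: -0.002
finger_force: 6.1
```

```bash
for i in 1 ; do python3 -m handwheel '[[[0,0,0.06,-0.02,0],[0,0,0.06,-0.01,0],[0,0,0.06,-0.01,0],[0,0,0.06,-0.01,0],[0,0,0.06,-0.01,0]]]'; python3 -m handwheel '[[[0,0,0.08,-0.011,0],[0,0,0.08,-0.011,0],[0,0,0.08,-0.011,0],[0,0,0.08,-0.011,0],[0,0,0.08,-0.011,0]]]' ; done
```

```text
time_s: 6.95
position: [482.9, -127.1, 45.0]
eef_rot: [-3.139, 0.001, 3.083]
force: [-1.0, -8.0, -0.5]
opening: -0.001
finger_force: 4.0
time_s: 7.45
position: [484.0, -107.0, 47.8]
eef_rot: [-3.139, 0.001, 3.083]
force: [-0.7, -7.1, -0.6]
opening: -0.001
finger_force: 3.9
```

Moving steadily at about 8 N. Continuing up the chute.

```bash
for i in 1 2; do python3 -m handwheel '[[[0,0,0.08,-0.011,0],[0,0,0.08,-0.011,0],[0,0,0.08,-0.011,0],[0,0,0.08,-0.011,0],[0,0,0.08,-0.011,0]]]' ; done; python3 - <<'E'
from h import *
s=snap('wrist','w2')
P=cloud(s).reshape(-1,3)
print(state()['position'],state()['force'])
E
```

```text
time_s: 7.95
position: [485.0, -86.2, 50.1]
eef_rot: [-3.141, 0.001, 3.084]
force: [0.4, -2.7, 2.3]
opening: -0.001
finger_force: 1.2
time_s: 8.45
position: [486.0, -66.3, 52.6]
eef_rot: [-3.142, 0.0, 3.084]
force: [-0.0, -3.0, 3.0]
opening: -0.001
finger_force: 1.5
[485.87443318 -65.75586348  52.59443959] [-0.24520269 -0.12905397  0.64903602]
```

View pics/w2.png

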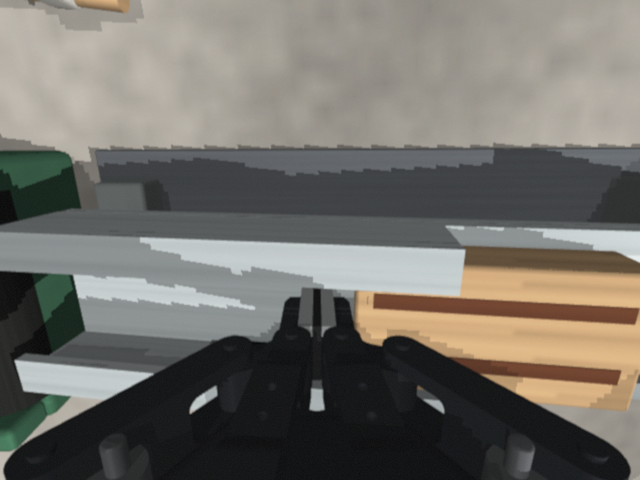

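The blank (columns 355–640) sits just ahead of the fingers at (320,310), straight and partly past the lip end at (462,270). Another 52 mm to go.

```bash
for i in 1 2; do python3 -m handwheel '[[[0,0,0.08,-0.011,0],[0,0,0.08,-0.011,0],[0,0,0.08,-0.011,0],[0,0,0.08,-0.011,0],[0,0,0.08,-0.011,0]]]' ; done;  python3 -m handwheel '[[[0,0,0.08,-0.011,0],[0,0,0.08,-0.011,0],[0,0,0.06,-0.011,0],[0,0,0.03,-0.005,0],[0,0,0,0,0]]]'; python3 -m handwheel '[[[0,0,-0.2,0,0],[0,0,0,-0.4,0],[0,0,0,-0.8,0],[0,0,0,-0.9,0],[0,0,0,-0.3,0]]]'; python3 - <<'E'
from h import *
np.set_printoptions(precision=1,suppress=True)
print(state()['position'])
for c in ['scene','side']:
    s=snap(c,c+'3');P=cloud(s).reshape(-1,3)
    h=P[:,2]-(0.0075*P[:,0]+0.1403*P[:,1]+53.4)
    q=P[(abs(h-30)<3)&(abs(P[:,0]-490)<35)&(P[:,1]>-14)&(P[:,1]<140)]
    print(c,len(q),cv2.minAreaRect(q[:,:2].astype(np.float32)),q[:,2].mean(),[(round(x['p'],2),w(s,x['point'])) for x in place_of(c,'blank')[:1]])
E
```

```text
time_s: 9.0
position: [487.1, -46.2, 55.3]
eef_rot: [3.142, -0.0, 3.084]
force: [-0.5, -2.2, 0.3]
opening: 0.0
finger_force: 1.0
time_s: 9.5
position: [488.3, -26.3, 58.1]
eef_rot: [-3.142, -0.0, 3.084]
force: [0.9, -2.4, 2.0]
opening: 0.0
finger_force: 1.1
time_s: 10.0
position: [488.9, -13.8, 59.9]
eef_rot: [3.141, -0.0, 3.084]
force: [0.2, 0.9, 0.7]
opening: -0.005
finger_force: 0.0
time_s: 10.5
position: [489.5, -25.1, 183.7]
eef_rot: [-3.141, 0.004, 3.083]
force: [0.7, 0.3, -0.3]
opening: 0.003
finger_force: 0.0
[489.5 -25.1 183.7]
scene 793 ((488.2242126464844, 43.59349822998047), (118.7821273803711, 57.14027404785156), 85.57421112060547) 95.05644243274925 [(0.71, array([488.6,  58.8,  65.9]))]
side 637 ((490.0872497558594, 44.05443572998047), (119.29324340820312, 56.23734664916992), 85.84907531738281) 95.21218900940427 [(0.82, array([490.6,  54.6,  61.7]))]
```

```bash
for i in 1 2; do python3 -m handwheel '[[[85,0,0,0,8.5],[85,0,0,0,8.5],[85,0,0,0,8.5],[85,0,0,0,8.5],[85,0,0,0,8.5]]]' ; done; python3 -m handwheel '[[[85,0,0,0,5],[85,0,0,0,0]]]'; python3 - <<'E'
from h import *
np.set_printoptions(precision=1,suppress=True)
st=state();print(st['position'],st['eef_rot'],st['q'])
for c in ['scene','side','wrist']:
    s=snap(c,c+'4');P=cloud(s).reshape(-1,3)
    h=P[:,2]-(0.0075*P[:,0]+0.1403*P[:,1]+53.4)
    q=P[(abs(h-30)<3)&(abs(P[:,0]-490)<35)&(P[:,1]>-9)&(P[:,1]<140)]
    print(c,len(q),cv2.minAreaRect(q[:,:2].astype(np.float32)),np.percentile(q[:,1],[1,99]),q.mean(0))
E
```

```text
time_s: 11.2
position: [487.6, -24.2, 178.3]
eef_rot: [-3.14, -0.002, 2.336]
force: [-0.2, 0.3, -0.6]
opening: 0.842
finger_force: 0.0
time_s: 11.7
position: [487.6, -24.2, 178.3]
eef_rot: [-3.139, -0.001, 1.594]
force: [0.7, -0.1, -0.1]
opening: 0.992
finger_force: 0.0
time_s: 11.9
position: [487.7, -24.2, 178.5]
eef_rot: [-3.139, -0.0, 1.511]
force: [0.3, 0.2, -0.5]
opening: 0.995
finger_force: 0.0
[487.7 -24.2 178.5] [-3.1 -0.   1.5] [-0.2  0.2 -0.2  1.1  0.   1.4]
scene 785 ((489.5193786621094, 51.071250915527344), (102.1707534790039, 55.786163330078125), 86.2972183227539) [ 2.6 99.7] [490.1  53.   94.9]
side 630 ((490.6705322265625, 52.517234802246094), (102.019775390625, 53.82087326049805), 87.26697540283203) [  3.2 101.9] [490.1  55.   95.1]
wrist 14074 ((488.3863525390625, 49.988914489746094), (98.8846206665039, 54.19575881958008), 87.0478744506836) [ 2.1 98.2] [488.7  54.4  95. ]
```

View pics/wrist4.png

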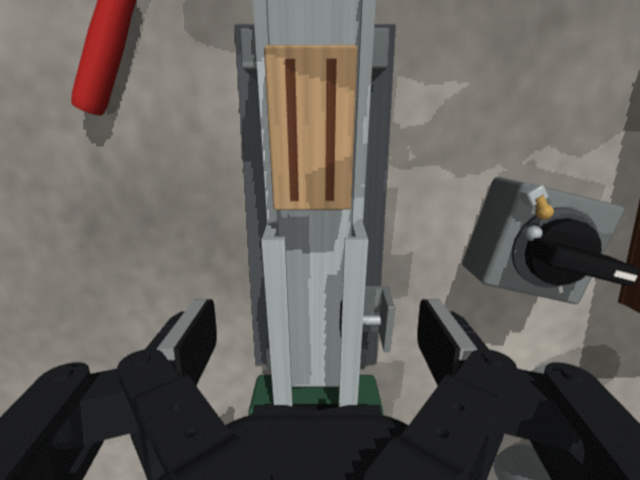

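Blank (265–357, 45–208) is straight and wholly clear of the lips, which end at row 225. Go above it, descend, grip.

```bash
python3 -m handwheel '[[[85,0.54,-0.02,0,0],[85,0.5,-0.02,0,0],[85,0.5,-0.02,0,0],[85,0,0,0.6,0],[85,0,0,0.5,0]]]' ; python3 -m handwheel '[[[85,0,0,0,0],[85,0,0,0,0]]]'
```

```text
time_s: 12.55
position: [489.9, 53.6, 124.0]
eef_rot: [3.141, -0.0, 1.516]
force: [0.0, -0.7, -0.4]
opening: 0.997
finger_force: 0.0
time_s: 12.75
position: [489.8, 52.8, 125.3]
eef_rot: [-3.141, -0.0, 1.514]
force: [-0.5, -1.0, -0.0]
opening: 0.993
finger_force: 0.0
```

```bash
python3 -m handwheel '[[[85,0,0,0.4,0],[85,0,0,0.4,0],[85,0,0,0.18,0],[85,0,0,0.1,0],[85,0,0,0,0]]]' ; python3 -m handwheel '[[[62,0,0,0,0],[62,0,0,0,0],[62,0,0,0,0],[52,0,0,0,0],[50,0,0,0,0]]]' 30;python3 -m handwheel '[[[45,0,0,0,0],[40,0,0,0,0],[40,0,0,0,0]]]' 30
```

```text
time_s: 13.25
position: [490.1, 52.8, 71.3]
eef_rot: [3.141, -0.0, 1.513]
force: [0.1, 0.6, 0.1]
opening: 0.995
finger_force: 0.0
time_s: 13.75
position: [490.0, 52.9, 71.4]
eef_rot: [3.141, -0.0, 1.513]
force: [-1.7, -0.5, 5.5]
opening: 0.623
finger_force: 31.4
time_s: 14.05
position: [490.0, 52.9, 71.4]
eef_rot: [3.141, 0.0, 1.513]
force: [-1.3, 0.6, 5.7]
opening: 0.624
finger_force: 31.4
```

```bash
python3 -m handwheel '[[[40,0,0,-0.1,0],[40,0,0,-0.2,0],[40,0,0,-0.4,0],[40,0,0,-0.6,0],[40,0,0,-0.5,0]]]' 40; python3 -m handwheel '[[[40,0,0,-0.2,0],[40,0.3,-0.07,0,0],[40,0.6,-0.13,0,0],[40,0.6,-0.13,0,0],[40,0.6,-0.13,0,0]]]'; python3 -m handwheel '[[[40,0.6,-0.13,0,0],[40,0.6,-0.13,0,0],[40,0.6,-0.13,0,0],[40,0.6,-0.13,0,0],[40,0.6,-0.13,0,0]]]'; python3 -m handwheel '[[[40,0.6,-0.13,0,0],[40,0.4,-0.13,0,0],[40,0.2,0,0,-5],[40,0,0,0,-5],[40,0,0,0,0]]]'
python3 - <<'E'
from h import *
np.set_printoptions(precision=1,suppress=True)
st=state();print(st['position'],st['eef_rot'],st['opening'])
for c in ['scene','side']:
    s=snap(c,c+'5');print([(round(x['p'],2),w(s,x['point'])) for n in('blank','tray') for x in place_of(c,n)[:1]])
E
```

```text
time_s: 14.55
position: [489.8, 52.9, 162.9]
eef_rot: [3.141, -0.0, 1.513]
force: [0.6, 0.6, -0.5]
opening: 0.625
finger_force: 43.7
time_s: 15.05
position: [472.5, 160.0, 170.7]
eef_rot: [-3.141, 0.0, 1.512]
force: [0.8, 0.8, -1.7]
opening: 0.621
finger_force: 43.8
time_s: 15.55
position: [448.6, 311.8, 170.6]
eef_rot: [-3.141, 0.0, 1.513]
force: [0.6, -0.1, -2.0]
opening: 0.62
finger_force: 43.8
time_s: 16.05
position: [439.4, 371.5, 170.4]
eef_rot: [-3.141, 0.0, 1.689]
force: [-0.3, -0.5, -0.8]
opening: 0.621
finger_force: 43.7
[439.4 371.5 170.4] [-3.1  0.   1.7] 0.6206466067092883
[(0.74, array([437.3, 374.5, 165.5])), (0.71, array([439.7, 364.7,   2.4]))]
[(0.87, array([443.6, 372.9, 161.9])), (0.61, array([445.2, 364.8,  -2.8]))]
```

View pics/side5.png

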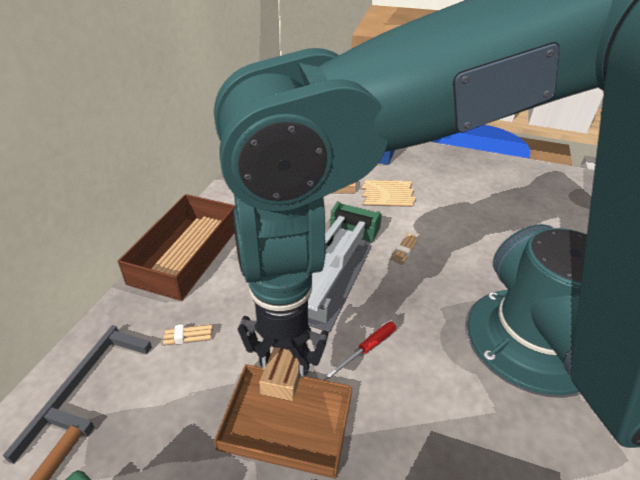

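The blank is held over the tray (280,375), low end toward the robot's right. Lowering to just above first contact.

```bash
python3 -m handwheel '[[[40,-0.1,0,0.5,0],[40,0,0,0.7,0],[40,0,0,0.7,0],[40,0,0,0.5,0],[40,0,0,0.3,0]]]'; python3 -m handwheel '[[[40,0,0,0.1,0],[40,0,0,0.05,0],[40,0,0,0,0],[40,0,0,0.03,0],[40,0,0,0.03,0]]]' 30; python3 -m handwheel '[[[40,0,0,0.03,0],[40,0,0,0.03,0],[40,0,0,0.03,0]]]' 20
```

```text
time_s: 16.85
position: [439.6, 365.7, 34.0]
eef_rot: [-3.14, 0.001, 1.686]
force: [-0.2, 0.0, -1.3]
opening: 0.622
finger_force: 43.7
time_s: 17.35
position: [440.7, 366.6, 26.0]
eef_rot: [3.141, -0.001, 1.687]
force: [0.2, 0.9, -2.0]
opening: 0.624
finger_force: 43.7
time_s: 17.65
position: [440.3, 366.4, 20.9]
eef_rot: [3.142, -0.0, 1.687]
force: [-0.3, 0.7, -1.7]
opening: 0.623
finger_force: 43.7
```

```bash
python3 -m handwheel '[[[40,0,0,0.03,0],[40,0,0,0.03,0]]]' 20; python3 -m handwheel '[[[40,0,0,0.03,0],[40,0,0,0.03,0]]]'; python3 -m handwheel '[[[40,0,0,0.03,0],[40,0,0,0,0]]]'
```

```text
time_s: 17.85
position: [440.4, 366.7, 18.1]
eef_rot: [3.141, -0.001, 1.687]
force: [-3.9, 3.5, 9.8]
opening: 0.624
finger_force: 45.0
time_s: 18.05
position: [440.8, 367.3, 15.7]
eef_rot: [3.14, -0.002, 1.688]
force: [-1.2, 3.9, 9.7]
opening: 0.624
finger_force: 45.3
time_s: 18.25
position: [441.0, 367.4, 14.2]
eef_rot: [3.14, -0.002, 1.688]
force: [-0.8, 4.6, 8.1]
opening: 0.621
finger_force: 45.4
```

```bash
python3 -m handwheel '[[[40,0,0,0.03,0],[40,0,0,0,0]]]'; python3 -m handwheel '[[[40,0,0,0.02,0],[40,0,0,0,0]]]'; python3 -m handwheel '[[[40,0,0,0.02,0],[40,0,0,0,0]]]'
```

```text
time_s: 18.45
position: [441.2, 367.5, 12.8]
eef_rot: [3.139, -0.002, 1.688]
force: [-0.3, 4.2, 8.4]
opening: 0.622
finger_force: 45.6
time_s: 18.65
position: [441.2, 367.4, 11.8]
eef_rot: [3.139, -0.002, 1.688]
force: [-0.9, 4.2, 8.2]
opening: 0.624
finger_force: 45.7
time_s: 18.85
position: [441.2, 367.5, 11.1]
eef_rot: [3.139, -0.002, 1.688]
force: [-1.4, 4.5, 13.8]
opening: 0.622
finger_force: 46.3
```

Force jumps at 11 mm, so the blank is flat. Releasing gently.

```bash
python3 -m handwheel '[[[54,0,0,0,0],[55,0,0,0,0],[57,0,0,0,0],[62,0,0,0,0],[75,0,0,0,0]]]'; python3 -m handwheel '[[[80,0,0,0,0],[80,0,0,0,0],[80,0,0,-0.2,0],[80,0,0,-0.6,0],[80,0,0,-0.9,0]]]'; python3 -m handwheel '[[[80,0,0,-0.9,0],[80,0,0,-0.8,0],[80,0,0,-0.5,0],[80,0,0,0,0]]]'; python3 - <<'E'
from h import *
np.set_printoptions(precision=1,suppress=True)
st=state();print(st['position'],st['eef_rot'],st['q'])
for c in ['side','wrist']:
    s=snap(c,c+'6');P=cloud(s).reshape(-1,3)
    q=P[(P[:,2]>29)&(P[:,2]<50)&(abs(P[:,0]-441)<45)&(abs(P[:,1]-367)<62)]
    print(c,len(q),q[:,2].min(),q[:,2].max(),cv2.minAreaRect(q[:,:2].astype(np.float32)),np.linalg.lstsq(np.c_[q[:,:2]-[441,367],np.ones(len(q))],q[:,2],rcond=None)[0])
E
```

```text
time_s: 19.35
position: [440.2, 366.3, 9.8]
eef_rot: [-3.141, 0.0, 1.687]
force: [-0.3, 0.7, -0.2]
opening: 0.87
finger_force: 0.0
time_s: 19.85
position: [439.2, 365.7, 95.0]
eef_rot: [-3.138, 0.001, 1.687]
force: [0.9, 1.1, 0.1]
opening: 0.938
finger_force: 0.0
time_s: 20.25
position: [441.4, 367.1, 209.2]
eef_rot: [3.136, -0.003, 1.687]
force: [-0.2, 1.1, -0.0]
opening: 0.937
finger_force: 0.0
[441.4 367.1 209.2] [ 3.1 -0.   1.7] [ 0.6  0.4  0.   1.2 -0.   2. ]
side 1526 29.063684143574733 40.22546928820634 ((443.0003967285156, 366.105712890625), (54.43546676635742, 101.32762908935547), 6.926327228546143) [ 0.  -0.  35.1]
wrist 5943 29.388222506266004 37.57053923590598 ((441.1448669433594, 364.2471008300781), (54.076316833496094, 99.31415557861328), 6.656428337097168) [ 0.   0.  34.9]
```

View pics/wrist6.png

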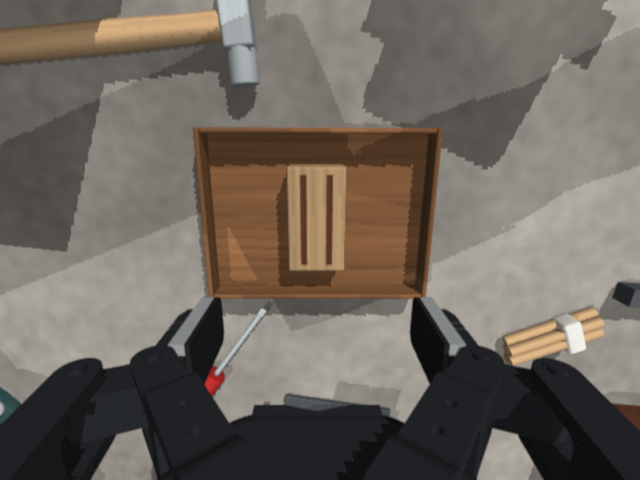

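Blank lies flat and aligned in the tray (288–345, 165–270), top at 35 mm. On to the knob.

```bash
for i in 1 2; do python3 -m handwheel '[[[60,-0.8,0.35,0,0],[60,-0.8,0.35,0,0],[60,-0.8,0.35,0,0],[60,-0.8,0.35,0,0],[60,-0.8,0.35,0,0]]]'|sed -n 2,3p;done; python3 -m handwheel '[[[60,-0.5,0.3,0,0],[60,0,0,0,-8.5],[60,0,0,0,-8.5],[60,0,0,0,-8.5],[60,0,0,0,-8.5]]]'|sed -n 2,3p;python3 -m handwheel '[[[60,0,0,0,-8.5],[60,0,0,0,-8.5],[60,0,0,0,-8.5],[60,0,0,0,-6.5],[60,0,0,0,0]]]'
python3 - <<'E'
from h import *
np.set_printoptions(precision=2,suppress=True)
st=state();print(st['position'],st['eef_rot'],st['q'])
for c in ['wrist']:
    s=snap(c,'w7');print([(round(x['p'],2),w(s,x['point'])) for x in place_of(c,'knob_grip')[:1]])
    P=cloud(s);k=(abs(P[...,0]-683)<60)&(abs(P[...,1]+48)<60)&(P[...,2]>91)&(P[...,2]<101)
    q=P[k];print(len(q),np.median(q[:,2]),cv2.minAreaRect(q[:,:2].astype(np.float32)))
E
```

```text
position: [550.5, 176.2, 203.8]
eef_rot: [-3.14, 0.0, 1.687]
position: [660.7, -12.2, 203.7]
eef_rot: [-3.14, -0.001, 1.687]
position: [677.9, -33.7, 203.5]
eef_rot: [-3.14, -0.002, 2.287]
time_s: 22.35
position: [677.9, -33.6, 203.7]
eef_rot: [-3.141, -0.002, 2.841]
force: [0.4, -0.2, -0.4]
opening: 0.703
finger_force: 0.0
[677.92 -33.57 203.7 ] [-3.14 -0.    2.84] [-0.17  0.55  0.34  1.36 -0.    0.13]
[(0.55, array([684.45, -48.08,  92.  ]))]
1554 95.65491162126234 ((681.07177734375, -49.42662811279297), (15.076047897338867, 63.28047180175781), 72.38573455810547)
```

View pics/w7.png

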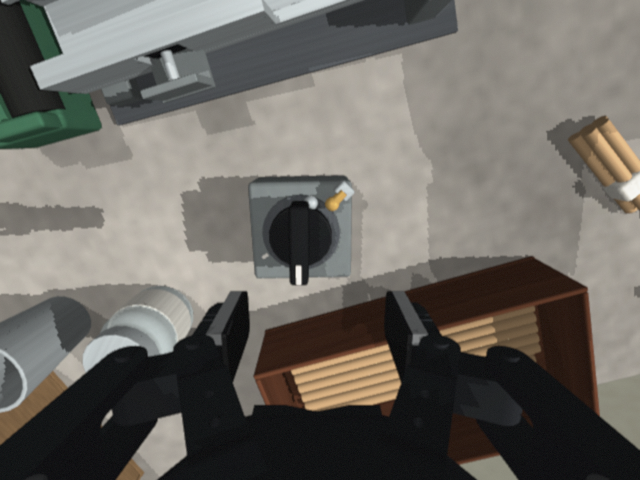

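Bar lies vertically at (299,243), white mark at its lower end, matching the tool yaw. Centre and descend.

```bash
python3 -m handwheel '[[[60,-0.16,-0.27,0,0],[60,0,0,0.5,0],[60,0,0,0.6,0],[60,0,0,0.4,0],[60,0,0,0.2,0]]]'; python3 -m handwheel '[[[60,0,0,0,0],[60,0,0,0,0]]]'
```

```text
time_s: 22.95
position: [681.3, -49.6, 117.8]
eef_rot: [-3.141, -0.003, 2.837]
force: [0.3, 0.0, 1.0]
opening: 0.704
finger_force: 0.0
time_s: 23.15
position: [682.5, -49.3, 120.8]
eef_rot: [3.142, 0.001, 2.838]
force: [-0.2, -1.1, -0.2]
opening: 0.704
finger_force: 0.0
```

```bash
python3 -m handwheel '[[[60,0,0,0.3,0],[60,0,0,0.3,0],[60,0,0,0.2,0],[60,0,0,0.12,0],[60,0,0,0,0]]]'; python3 -m handwheel '[[[30,0,0,0,0],[20,0,0,0,0],[16,0,0,0,0],[14,0,0,0,0],[10,0,0,0,0]]]' 30; python3 -m handwheel '[[[8,0,0,0,0],[8,0,0,0,0],[8,0,0,0,0]]]' 40
```

```text
time_s: 23.65
position: [682.0, -49.0, 73.8]
eef_rot: [-3.142, -0.0, 2.839]
force: [0.4, -0.2, -0.4]
opening: 0.704
finger_force: 0.0
time_s: 24.15
position: [682.2, -49.5, 74.6]
eef_rot: [-3.141, 0.001, 2.839]
force: [-2.2, -4.0, 5.2]
opening: 0.168
finger_force: 31.4
time_s: 24.45
position: [682.2, -49.5, 74.6]
eef_rot: [-3.141, 0.001, 2.839]
force: [-1.6, -4.0, 6.2]
opening: 0.163
finger_force: 41.8
```

```bash
for i in 1 2; do python3 -m handwheel '[[[8,0,0,0,4.5],[8,0,0,0,4.5],[8,0,0,0,4.5],[8,0,0,0,4.5],[8,0,0,0,4.5]]]' 50; done; python3 - <<'E'
from bench import state
print(state()['moment'])
E
```

```text
time_s: 24.95
position: [682.1, -49.8, 74.6]
eef_rot: [-3.141, 0.001, 2.443]
force: [-3.9, -6.6, 6.8]
opening: 0.164
finger_force: 50.9
time_s: 25.45
position: [681.9, -49.9, 74.6]
eef_rot: [-3.141, 0.002, 2.05]
force: [-5.0, -6.9, 6.9]
opening: 0.164
finger_force: 51.1
[-1.39984338  0.91312244  0.0598758 ]
```

```bash
python3 -m handwheel '[[[8,0,0,0,4.5],[8,0,0,0,4.5],[8,0,0,0,4],[8,0,0,0,0],[8,0,0,0,0]]]'; python3 -m handwheel '[[[20,0,0,0,0],[30,0,0,0,0],[45,0,0,0,0],[50,0,0,0,0],[50,0,0,-0.2,0]]]';python3 -m handwheel '[[[50,0,0,-0.5,0],[50,0,0,-0.8,0],[50,0,0,-0.8,0],[50,0,0,-0.4,0],[50,0,0,0,0]]]'
python3 - <<'E'
from h import *
np.set_printoptions(precision=2,suppress=True)
s=snap('wrist','w8');P=cloud(s);k=(abs(P[...,0]-683)<60)&(abs(P[...,1]+48)<60)&(P[...,2]>91)&(P[...,2]<101)
q=P[k];print(len(q),cv2.minAreaRect(q[:,:2].astype(np.float32)))
for c in ['side','scene']:
    s=snap(c,c+'8')
    for n in ('blank','tray','spare_blank','glue_jar','tin'):print(c,n,[(round(x['p'],2),w(s,x['point'])) for x in place_of(c,n)[:1]])
E
```

```text
time_s: 25.95
position: [681.8, -50.0, 74.6]
eef_rot: [-3.141, 0.002, 1.826]
force: [-6.2, -7.7, 8.7]
opening: 0.161
finger_force: 51.2
time_s: 26.45
position: [681.4, -48.7, 83.1]
eef_rot: [-3.14, -0.001, 1.827]
force: [-1.0, 0.1, -0.9]
opening: 0.588
finger_force: 0.0
time_s: 26.95
position: [683.2, -49.1, 212.9]
eef_rot: [3.137, 0.002, 1.827]
force: [0.1, 0.1, 0.1]
opening: 0.588
finger_force: 0.0
1466 ((681.2803344726562, -49.254005432128906), (14.639941215515137, 62.827125549316406), 14.072206497192383)
side blank [(0.62, array([446.44, 363.01,   4.83]))]
side tray [(0.82, array([447.43, 364.2 ,   0.12]))]
side spare_blank [(0.77, array([ 581.64, -423.55,    2.2 ]))]
side glue_jar [(0.63, array([ 734.8 , -229.15,   -2.32]))]
side tin [(0.65, array([ 715.56, -340.62,    4.43]))]
scene blank [(0.96, array([438.52, 366.56,   8.26]))]
scene tray [(0.68, array([439.39, 363.99,  -0.15]))]
scene spare_blank [(0.76, array([ 576.87, -424.67,   -0.86]))]
scene glue_jar [(0.83, array([ 736.59, -229.31,   -1.36]))]
scene tin [(0.71, array([ 708.13, -339.62,   -0.23]))]
```

View pics/w8.png

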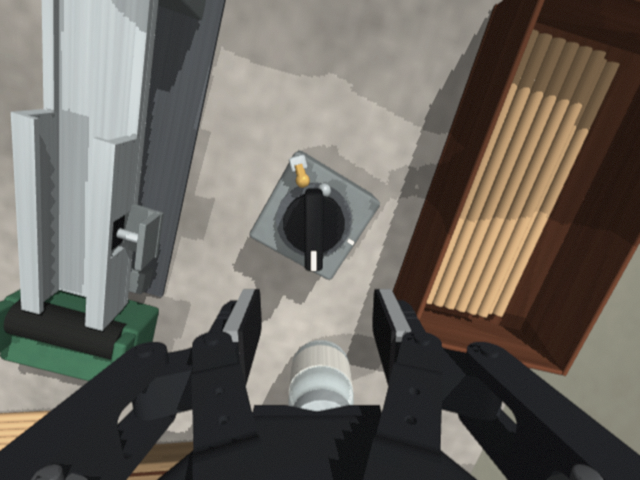

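View pics/side8.png

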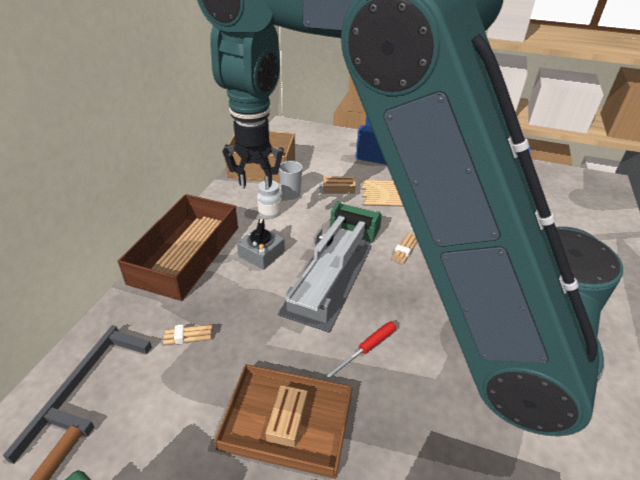

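The knob has turned 58° (about 1.02 rad), with its bar at (313,230) in the wrist view. The blank lies flat in the tray at (287,415) in the side view, the bystanders are where they were, and the gripper is clear of everything.

```bash
python3 -c "
from bench import finish_job
print(finish_job())"
```

```text
the job is handed in; nothing more can be done
None
```

The blank was pushed free, lifted out and laid flat in the tray; the knob was then turned clockwise to about 1.02 rad, past its click, and the job was handed in at about 27 s.

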